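Check the two probe trays and mark the one that binds

TASK

The station on the counter has two slide-out trays and one of them binds. Draw both trays out, one after the other, each as far as it will go, leaving them out; then leave the tray that ran fully out as it is, ready for loading, push the one that stopped part way fully home again, and stand the out-of-use marker upright on top of the housing, above that binding tray.

Things in the scene. Friction and masses are not known exactly. Their poses are not given: they have to be found in the camera images.
- station: low white housing with two slide-out trays side by side, fixed; 140 mm deep (x), 300 wide (y), 55 high, flat top. Origin: centre of its underside, on the counter. The trays come out of its front, -x, roughly towards the robot; left tray at +y, right at -y. Middle of the top over a tray: x = 0, y = +75 or -75, z = 55 mm. Which tray binds shows only when pulled.
- grip_left (a point): middle of the left tray's upright grip: grey bar 14 mm thick (y), 26 mm along the slide (x), top 90 mm above the counter. Axes as the station's; there y = +75, z = 72, x = -96 mm home, -176 fully out (80 mm travel, end stop). Slides out to -x with about 2 N, stays where left. If it binds it stops hard about 40 mm out, and slides back freely. Starts 0 to 12 mm ajar.
- grip_right (a point): middle of the right tray's upright grip: grey bar 14 mm thick (y), 26 mm along the slide (x), top 90 mm above the counter. Axes as the station's; there y = -75, z = 72, x = -96 mm home, -176 fully out (80 mm travel, end stop). Slides out to -x with about 2 N, stays where left. If it binds it stops hard about 40 mm out, and slides back freely. Starts 0 to 12 mm ajar.
- marker: out-of-use marker: blank grey plastic desk stand like an upside-down T, loose on the counter to one side of the station. Foot 60 (x) x 44 (y) x 8 mm; upright plate on its middle 60 mm long (x), 12 thick (y), top 62 mm above the underside; about 120 g. Origin: centre of the underside, z up. Bystanders nearby: white bottle, rubber stamp, carton.

How it is judged (in metres and radians):
On the way:
1. both trays are out at the same time, each as far as it will go: one at least 68 mm out, the other at least 28 mm out (x of each of grip_left, grip_right in the frame of station below -0.124 m and x of any of grip_left, grip_right in the frame of station below -0.164 m), for 0.2 s.
At the end, for the whole second after the job is handed in: The good tray stays at least 68 of its 80 mm out; the binding tray is home within 12 mm; the marker stands upright (8 degrees) at rest on the housing, its centre within 45 mm (across) of the middle of the binding tray and within 55 mm of the middle of the housing's depth (((x of grip_right in the frame of station below -0.164 m and x of grip_left in the frame of station above -0.108 m and y of marker in the frame of station between 0.03 and 0.12 m) or (x of grip_left in the frame of station below -0.164 m and x of grip_right in the frame of station above -0.108 m and y of marker in the frame of station between -0.12 and -0.03 m)) and x of marker in the frame of station between -0.055 and 0.055 m and z of marker in the frame of station between 0.048 and 0.062 m and angle between marker's own z axis and vertical below 0.15 rad and linear speed of marker below 0.02 m/s and angular speed of marker below 0.2 rad/s); the robot touches nothing.
It also fails if it takes over 58 s, if anything falls off the work surface, if the arm or the gripper's body presses on something with over 40 N, if the wrist force passes 120 N, or if a joint passes its speed limit or range.

ROBOT

A 7-joint arm with a two-finger parallel gripper is mounted at the origin on the work surface. World frame = base frame: x ahead of the robot, y to its left, z up, the work surface at z = 0. Lengths are in mm, angles in rad, forces in N, time in s.
With the tool pointing down it reaches from about 400 to 925 mm from the base axis. Payload 4.1 kg.
Tool frame: the origin (TCP) lies at the very end of the fingers, on their centre line; the grasp point (between the pads) lies arm.tcp_to_grasp behind it (arm.tcp_to_grasp is the distance from the TCP to the grasp point, in mm); x points along the fingers, y is the direction in which the jaws open and shut, and the axes are right-handed (so a half turn about x gives the same grasp; the last joint's range is limited). The gripper opens to 85 mm and grips with 20 to 120 N. Pads are 22 mm wide; open, the fingers measure 114 mm over their backs; the gripper's body (76 mm by 85 mm) begins 54 mm behind the grasp point. The pads swing forward as they close: fully open they stand 13 mm farther back than shut.
Start: joints at [1.048, 0.398, 0.045, 1.537, -0.019, 1.207, -0.051], TCP at [267.337, -592.515, 231.347] pointing down, gripper open.
Joint ranges: [-2.82, 2.82], [-0.49, 2.23], [-1.37, 1.46], [0, 2.46], [-1.36, 4.5], [0.23, 2], [-2.94, 2.94]. Speed limits (rad/s): [2.57, 2.57, 3.14, 3.14, 3.14, 3.14, 3.14].

INTERFACE

Orientations are given as a unit quaternion [w, x, y, z].
In Python, from bench import arm, cams gives the robot as it stands.
- The arm moves only by the tool servo_tool, never from a script. Its argument "moves" is a list of rows, each an object with "translation": the shift along the tool's x, y, z in cm, a list of three; "rotation": the turn, a rotation vector about the tool's x, y, z in degrees, a list of three. A call has 1 to 20 rows; each row is the pose to reach, as a shift and turn from the pose commanded when the call began, along the tool's axes at that moment; what a row does not reach only later rows make up. A row lasts 1/8 s, in which the tool goes at most 62.5 mm and 10.7 degrees, less where a joint would pass 70% of its speed; a pose out of reach is approached as far as the arm can. A call with a gripper value outside its range is refused whole. "hand" is the finger opening in cm, from 0 to 8.54, set as the call begins (left out, the last holds). The fingers move at their own pace and stop on an object; the grip force is fixed at half the most. Time passes only in rows, so rows that repeat a pose let the fingers close. It gives the time, the measured TCP pose, the force and the opening at its end, in the units of the state.
- arm.get_state(): the state, without advancing time (a new reading comes with each control period).
- cams.grab_frame(name): name is "scene" or "side" or "wrist"; returns (picture, depth): 384x512x3 uint8, blue, green, red; 384x512 float32, mm along the optical axis (not along the pixel's ray), 0 where there is no reading.
- cams.camera_params(name): a dict with "fx", "fy", "cx", "cy" (pixels), "position" and "rotation" of the camera in the world. Camera axes: x right, y down, z forward; pixel columns grow to the right and rows downward; lengths in mm; the calibration is good to about 2 mm. A picture is of the moment at which its call begins: read the wrist's pose just before it. camera_params takes no time and is no camera call; for the wrist camera it gives the pose at the moment of the call.
- arm.hand_in(): hands the job in, once; it reports no verdict.
The state is a dict: "time_s": time; "qpos": joint angles; "qd": joint speeds; "effort": joint torques, N m; "ee_pos": TCP position; "tool_rot": TCP orientation; "contact_force": force on the tool from outside, world axes, zero at the start; "moment": the same for the moment, N m; "grip_width": opening from 0.0 (shut) to 1.0 (fully open).
Only numpy, scipy, OpenCV 4.12 (cv2) and the standard library are available. Lean on these libraries where they do the work, as an engineer would, in place of code of your own. Each camera call takes 0.05 s, during which the arm holds its last target. There are 200 camera calls.

## Working session

There is one attempt and no reset: what is moved stays moved. The work goes in short steps, Python scripts to look and compute and a tool call to move; the robot and the scene stay as the last step left them, time stands still between calls to the robot, and variables do not carry over. Pictures are saved under pics/ and viewed, about 8 in all and at most 12, crops included, and the job is handed in when it is done.

Besides the shell and the picture viewer there is one more tool, called after "Emit:" as name(argument=value, ...), one argument or row to a line, values as JSON. servo_tool: Moves the arm, as the interface text tells. Its arguments: {"type":"object","properties":{"moves":{"type":"array","items":{"type":"object","properties":{"translation":{"type":"array","items":{"type":"number"}},"rotation":{"type":"array","items":{"type":"number"}}}}},"hand":{"type":"number"}},"required":["moves"]}

```bash
mkdir -p pics; ls; cat > h.py <<'E'
import numpy as np, cv2
from bench import arm, cams
from scipy.spatial.transform import Rotation as R
def cloud(n):
    p=cams.camera_params(n); im,d=cams.grab_frame(n)
    v,u=np.mgrid[:384,:512]
    c=np.stack([(u-p['cx'])/p['fx']*d,(v-p['cy'])/p['fy']*d,d],-1)
    Rm=np.array(p['rotation']); 
    if Rm.shape!=(3,3): Rm=R.from_quat(np.roll(Rm,-1)).as_matrix()
    w=c@Rm.T+np.array(p['position']); w[d<=0]=np.nan
    return im,d,w
def tool():
    s=arm.get_state(); q=s['tool_rot']; return np.array(s['ee_pos']),R.from_quat(np.roll(q,-1)).as_matrix(),s
E
python3 - <<'E'
from h import *
p,M,s=tool(); print(p,M.round(3),s['time_s'],arm.tcp_to_grasp,s['grip_width'])
for n in('scene','side'):
    im,d,w=cloud(n); cv2.imwrite(f'pics/{n}0.png',im); np.save(f'{n}0.npy',w); print(n,cams.camera_params(n)['position'])
a=np.hstack([cv2.imread('pics/scene0.png'),cv2.imread('pics/side0.png')]); cv2.imwrite('pics/a.png',cv2.resize(a,(800,300),interpolation=cv2.INTER_AREA))
E
```

```text
pics
[ 267.0610807  -591.91981594  230.29679123] [[-0.001  0.411 -0.911]
 [ 0.002 -0.911 -0.411]
 [-1.    -0.002  0.   ]] 0.0 18.700000000000003 0.996982450709331
scene [916.34022763 541.83402309 763.96822645]
side [487.93195088 667.37881976 787.40668663]
```

View pics/scene0.png

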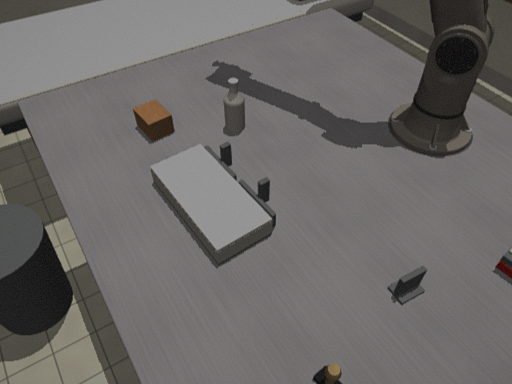

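View pics/side0.png

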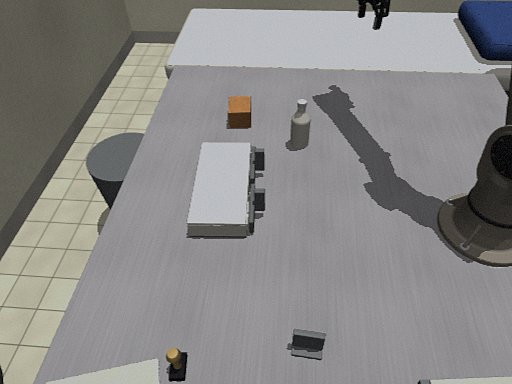

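The scene view shows the station with its top centred near (211,197), the grips at (226,154) and (264,190), and the marker at (407,284). In the side view the grips are at (259,160) and (260,200), the marker at (308,343). The bottle stands beside the right grip.

```bash
python3 - <<'E'
from h import *
def box(P,lab):
    r=cv2.minAreaRect(P[:,:2].astype(np.float32)); print(lab,len(P),np.round(r[0],1),np.round(r[1],1),round(r[2],1),'med',np.median(P,0).round(1),'z',np.percentile(P[:,2],[2,50,98]).round(1))
for n,st,g1,g2,mk in(('scene',(140,135,280,265),(215,138,236,170),(253,174,274,206),(380,260,435,305)),('side',(180,135,258,240),(250,145,270,175),(250,186,270,214),(285,325,332,363))):
    w=np.load(n+'0.npy')
    f=lambda b,lo,hi:(lambda P:P[(P[:,2]>lo)&(P[:,2]<hi)])(w[b[1]:b[3],b[0]:b[2]].reshape(-1,3))
    print(n,'table z',np.nanmedian(w[300:330,200:280,2]))
    box(f(st,48,62),'top'); box(f(g1,70,98),'g1(-y)'); box(f(g2,70,98),'g2(+y)'); box(f(mk,35,70),'plate'); box(f(mk,4,70),'marker')
    box(f(g1,86,98),'g1top'); box(f(g2,86,98),'g2top')
E
```

```text
scene table z -0.09482142614893974
top 6643 [639.5 -76.6] [184.1 303.7] 3.6 med [660.5 -54.3  54.8] z [48.9 54.8 57.6]
g1(-y) 105 [ 568.3 -155.4] [27.2 16.8] 0.6 med [ 570.4 -150.7   84.1] z [71.1 84.1 91.3]
g2(+y) 122 [556.2  -5. ] [27.1 15. ] 7.3 med [557.2  -0.7  86.4] z [70.8 86.4 91.7]
plate 327 [433.1 332.5] [13.3 62. ] 84.9 med [439.1 335.2  59.1] z [35.9 59.1 63.8]
marker 782 [434.1 309.8] [62.9 93.6] 0.6 med [441.5 337.5  23.7] z [ 5.1 23.7 63.1]
g1top 48 [ 567.6 -155.8] [26.1 16.4] 3.3 med [ 568.7 -153.9   89.5] z [86.3 89.5 91.7]
g2top 62 [555.9  -5.4] [26.6 14.8] 5.1 med [557.1  -3.6  89.5] z [86.5 89.5 91.8]
side table z -0.8523178149616797
top 4600 [650.1 -74.8] [167.2 305.3] 3.9 med [659.2 -48.8  53.7] z [49.3 53.7 56.5]
g1(-y) 78 [ 570.  -150.8] [24.6 14.6] 1.4 med [ 571.  -147.9   84.2] z [71.3 84.2 89.8]
g2(+y) 94 [556.1  -1.4] [24.4 15.4] 1.0 med [556.    0.7  84.4] z [70.6 84.4 90.5]
plate 370 [435.  334.7] [13.3 59.9] 87.3 med [435.3 337.9  59.1] z [36.2 59.1 63.2]
marker 822 [435.6 341.8] [29.3 60. ] 84.3 med [435.4 340.   29.4] z [ 4.9 29.4 62.6]
g1top 31 [ 570.1 -151.9] [24.  13.1] 4.5 med [ 571.  -151.1   88.3] z [86.2 88.3 90. ]
g2top 40 [556.3  -3.4] [24.1 11.3] 1.7 med [557.3  -3.3  88.7] z [86.6 88.7 90.9]
```

```bash
cat >> h.py <<'E'
def to(pos,yaw):
    "tool y heading yaw deg, pointing down"
    p,M,s=tool(); y=np.radians(yaw); Y=np.array([np.cos(y),np.sin(y),0]); X=np.array([0,0,-1.]); T=np.stack([X,Y,np.cross(X,Y)],1)
    d=M.T@(np.array(pos)-p)/10; r=np.degrees(R.from_matrix(M.T@T).as_rotvec())
    print('t',d.round(2),'r',r.round(1),'rows',max(np.linalg.norm(d)/6.25,np.linalg.norm(r)/10.7).round(1))
E
python3 - <<'E'
from h import *
for n,b in(('scene',(215,72,250,137)),('side',(284,95,316,152))):
    w=np.load(n+'0.npy'); P=w[b[1]:b[3],b[0]:b[2]].reshape(-1,3); P=P[P[:,2]>8]; P=P[(P[:,0]>300)&(P[:,0]<900)]
    print('bottle',np.percentile(P,[3,50,97],axis=0).round(0))
    w=w.reshape(-1,3); T=w[(abs(w[:,2]-55)<2.5)&(w[:,0]>560)&(w[:,0]<760)&(w[:,1]>-260)&(w[:,1]<120)]
    # rotate into station yaw 3.7, edges by percentiles
    for a in(3.3,3.9,4.5):
        c,s_=np.cos(np.radians(a)),np.sin(np.radians(a)); U=np.stack([c*T[:,0]+s_*T[:,1],-s_*T[:,0]+c*T[:,1]],1)
        q=np.percentile(U,[.5,1.5,50,98.5,99.5],axis=0).round(1); print(a,q.T.tolist())
    for lo in range(20,60,5): pass
w=np.load('scene0.npy').reshape(-1,3); c,s_=np.cos(.065),np.sin(.065)
U=np.stack([c*w[:,0]+s_*w[:,1],-s_*w[:,0]+c*w[:,1],w[:,2]],1)
for x in range(540,600,4):
    k=(abs(U[:,0]-x)<2)&(abs(U[:,1]+75+40)<130)&(U[:,2]>3); print(x,np.percentile(U[k,2],[50,90,99]).round(0) if k.sum()>3 else 0,k.sum(),end=' ')
to((569,-153.5,120),-86.3)
E
```

```text
bottle [[ 442. -306.   13.]
 [ 470. -283.   80.]
 [ 488. -271.  150.]]
3.3 [[586.2, 587.8, 658.9, 723.9, 725.2], [-260.0, -256.2, -92.2, 34.8, 36.6]]
3.9 [[584.6, 586.8, 657.8, 722.9, 724.2], [-266.9, -263.2, -99.0, 27.9, 29.6]]
4.5 [[582.6, 585.6, 656.7, 721.9, 723.8], [-273.9, -269.9, -106.0, 21.0, 22.9]]
bottle [[ 437. -299.   13.]
 [ 463. -279.   80.]
 [ 488. -268.  148.]]
3.3 [[568.4, 589.1, 657.6, 724.4, 725.8], [-259.4, -255.7, -85.1, 36.0, 38.6]]
3.9 [[567.7, 587.9, 656.6, 723.4, 724.9], [-266.5, -262.4, -92.1, 29.0, 31.7]]
4.5 [[566.9, 586.7, 655.4, 722.3, 724.3], [-273.5, -269.1, -98.8, 22.3, 25.1]]
540 [58. 76. 86.] 6 544 [70. 90. 91.] 42 548 [65. 90. 91.] 72 552 [62. 89. 91.] 73 556 [72. 90. 92.] 68 560 [65. 90. 92.] 67 564 [71. 90. 91.] 59 568 [60. 87. 92.] 124 572 [49. 51. 74.] 127 576 [48. 50. 51.] 165 580 [47. 49. 51.] 100 584 [54. 55. 56.] 26 588 [55. 56. 57.] 142 592 [55. 57. 57.] 140 596 [55. 56. 58.] 140 t [ 11.08 -27.53 -45.56] r [20.6  0.   0.1] rows 8.7
```

Emit:
servo_tool(
  moves=[
    {"translation":[0,-27.5,-45.5],"rotation":[20.5,0,0]},
    {"translation":[0,-27.5,-45.5],"rotation":[20.5,0,0]},
    {"translation":[0,-27.5,-45.5],"rotation":[20.5,0,0]},
    {"translation":[0,-27.5,-45.5],"rotation":[20.5,0,0]},
    {"translation":[0,-27.5,-45.5],"rotation":[20.5,0,0]},
    {"translation":[0,-27.5,-45.5],"rotation":[20.5,0,0]},
    {"translation":[0,-27.5,-45.5],"rotation":[20.5,0,0]},
    {"translation":[0,-27.5,-45.5],"rotation":[20.5,0,0]},
    {"translation":[0,-27.5,-45.5],"rotation":[20.5,0,0]},
    {"translation":[0,-27.5,-45.5],"rotation":[20.5,0,0]},
    {"translation":[10,-27.5,-45.5],"rotation":[20.5,0,0]},
    {"translation":[10,-27.5,-45.5],"rotation":[20.5,0,0]},
    {"translation":[10,-27.5,-45.5],"rotation":[20.5,0,0]},
  ],
  hand=8.5,
)

```text
time_s: 1.72
ee_pos: [565.3, -155.9, 128.1]
tool_rot: [-0.022, -0.704, -0.023, 0.71]
contact_force: [0.1, 0.7, 0.5]
grip_width: 0.992
```

```bash
python3 - <<'E'
from h import *
to((569,-153.5,60),-86.2)
im,d,w=cloud('wrist'); cv2.imwrite('pics/w1.png',im)
print(cams.camera_params('wrist')['position'])
E
```

```text
t [ 6.8  -0.21 -0.44] r [-0.1  0.5  0.1] rows 1.1
[ 643.78295937 -151.79288592  273.04337768]
```

View pics/w1.png

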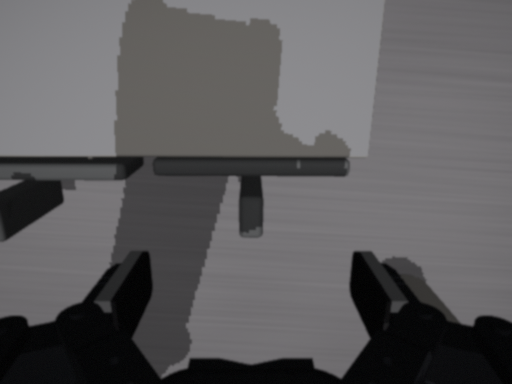

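The wrist view shows the right grip at (251,207), midway between the jaws (150 and 351).

Emit:
servo_tool(
  moves=[
    {"translation":[3.5,-0.2,-0.4]},
    {"translation":[6.8,-0.2,-0.4]},
    {"translation":[6.8,-0.2,-0.4]},
  ],
)

```text
schema error: expected keys translation, rotation
```

Emit:
servo_tool(
  moves=[
    {"translation":[0,0,0]},
    {"translation":[0,0,0]},
    {"translation":[0,0,0]},
    {"translation":[0,0,0]},
    {"translation":[0,0,0]},
    {"translation":[0,0,0]},
  ],
  hand=0,
)

```text
schema error: expected keys translation, rotation
```

Emit:
servo_tool(
  moves=[
    {"translation":[0,0,1]},
    {"translation":[0,0,2]},
    {"translation":[0,0,3]},
    {"translation":[0,0,3.3]},
    {"translation":[0,0,3.3]},
  ],
)

```text
schema error: expected keys translation, rotation
```

Emit:
servo_tool(
  moves=[
    {"translation":[0,0,0.4]},
    {"translation":[0,0,0.8]},
    {"translation":[0,0,1.0]},
    {"translation":[0,0,1.0]},
  ],
)

```text
schema error: expected keys translation, rotation
```

Refused as rows need a rotation; nothing moved.

Emit:
servo_tool(
  moves=[
    {"translation":[3.5,-0.2,-0.4],"rotation":[0,0,0]},
    {"translation":[6.8,-0.2,-0.4],"rotation":[0,0,0]},
    {"translation":[6.8,-0.2,-0.4],"rotation":[0,0,0]},
    {"translation":[6.8,-0.2,-0.4],"rotation":[0,0,0]},
  ],
)

```text
time_s: 2.28
ee_pos: [574.7, -153.3, 65.8]
tool_rot: [0.024, 0.708, 0.023, -0.705]
contact_force: [1.2, -0.0, -0.3]
grip_width: 0.995
```

Emit:
servo_tool(
  moves=[
    {"translation":[0,0,0],"rotation":[0,0,0]},
    {"translation":[0,0,0],"rotation":[0,0,0]},
    {"translation":[0,0,0],"rotation":[0,0,0]},
    {"translation":[0,0,0],"rotation":[0,0,0]},
    {"translation":[0,0,0],"rotation":[0,0,0]},
    {"translation":[0,0,0],"rotation":[0,0,0]},
  ],
  hand=0,
)

```text
time_s: 3.02
ee_pos: [573.1, -155.3, 63.9]
tool_rot: [0.024, 0.707, 0.022, -0.706]
contact_force: [-0.1, -4.7, 1.7]
grip_width: 0.147
```

Emit:
servo_tool(
  moves=[
    {"translation":[0,0,1],"rotation":[0,0,0]},
    {"translation":[0,0,2],"rotation":[0,0,0]},
    {"translation":[0,0,3],"rotation":[0,0,0]},
    {"translation":[0,0,3.3],"rotation":[0,0,0]},
    {"translation":[0,0,3.3],"rotation":[0,0,0]},
  ],
)

```text
time_s: 3.65
ee_pos: [540.0, -157.2, 63.9]
tool_rot: [0.024, 0.707, 0.022, -0.706]
contact_force: [-0.5, -5.3, 2.5]
grip_width: 0.149
```

Emit:
servo_tool(
  moves=[
    {"translation":[0,0,0.4],"rotation":[0,0,0]},
    {"translation":[0,0,0.8],"rotation":[0,0,0]},
    {"translation":[0,0,1.2],"rotation":[0,0,0]},
    {"translation":[0,0,1.2],"rotation":[0,0,0]},
  ],
)

```text
time_s: 4.15
ee_pos: [534.5, -157.5, 64.0]
tool_rot: [0.024, 0.712, 0.022, -0.702]
contact_force: [14.6, -7.2, -12.9]
grip_width: 0.155
```

The right tray stopped hard at about 40 mm, so it is the binding one. I'll relax the pull, release and go to the left grip.

Emit:
servo_tool(
  moves=[
    {"translation":[0,0,-0.5],"rotation":[0,0,0]},
    {"translation":[0,0,-0.5],"rotation":[0,0,0]},
  ],
)

```text
time_s: 4.4
ee_pos: [534.8, -157.5, 63.9]
tool_rot: [0.024, 0.708, 0.022, -0.705]
contact_force: [2.9, -5.2, 0.2]
grip_width: 0.154
```

Emit:
servo_tool(
  moves=[
    {"translation":[0,0,0],"rotation":[0,0,0]},
    {"translation":[0,0,0],"rotation":[0,0,0]},
    {"translation":[0,0,0],"rotation":[0,0,0]},
    {"translation":[0,0,0],"rotation":[0,0,0]},
    {"translation":[-5,0,0],"rotation":[0,0,0]},
    {"translation":[-5.5,0,0],"rotation":[0,0,0]},
    {"translation":[-5.5,0,0],"rotation":[0,0,0]},
  ],
  hand=8.5,
)

```text
time_s: 5.28
ee_pos: [533.0, -155.0, 118.5]
tool_rot: [0.023, 0.707, 0.023, -0.707]
contact_force: [0.2, -0.6, 0.0]
grip_width: 0.995
```

```bash
python3 - <<'E'
from h import *
to((558,-4,120),-86.2)
im,d,w=cloud('side')
k=(w[...,2]>82)&(w[...,2]<95)&(abs(w[...,0]-540)<60)
for lo,hi in((-190,-120),(-40,40)):
    P=w[k&(w[...,1]>lo)&(w[...,1]<hi)]; print(len(P),np.percentile(P,[3,50,97],axis=0).round(1).tolist())
E
```

```text
t [ -0.15 -14.91  -3.5 ] r [-0. -0. -0.] rows 2.4
27 [[520.6, -156.7, 82.7], [528.7, -150.2, 85.6], [541.9, -147.7, 90.8]]
57 [[544.4, -9.0, 82.4], [556.0, -0.4, 87.8], [567.8, 3.5, 90.1]]
```

Emit:
servo_tool(
  moves=[
    {"translation":[0,-5,-1.2],"rotation":[0,0,0]},
    {"translation":[0,-10,-2.4],"rotation":[0,0,0]},
    {"translation":[0,-14.8,-3.5],"rotation":[0,0,0]},
    {"translation":[0,-14.8,-3.5],"rotation":[0,0,0]},
    {"translation":[0,-14.8,-3.5],"rotation":[0,0,0]},
    {"translation":[3,-14.8,-3.5],"rotation":[0,0,0]},
    {"translation":[5.6,-14.8,-3.5],"rotation":[0,0,0]},
    {"translation":[5.6,-14.8,-3.5],"rotation":[0,0,0]},
    {"translation":[5.6,-14.8,-3.5],"rotation":[0,0,0]},
  ],
)

```text
time_s: 6.45
ee_pos: [558.4, -6.3, 62.8]
tool_rot: [0.023, 0.707, 0.023, -0.707]
contact_force: [0.2, 1.2, -0.0]
grip_width: 0.996
```

Emit:
servo_tool(
  moves=[
    {"translation":[0,0,0],"rotation":[0,0,0]},
    {"translation":[0,0,0],"rotation":[0,0,0]},
    {"translation":[0,0,0],"rotation":[0,0,0]},
    {"translation":[0,0,0],"rotation":[0,0,0]},
    {"translation":[0,0,0],"rotation":[0,0,0]},
    {"translation":[0,0,0],"rotation":[0,0,0]},
  ],
  hand=0,
)

```text
time_s: 7.2
ee_pos: [558.3, -5.9, 62.7]
tool_rot: [0.023, 0.707, 0.023, -0.707]
contact_force: [-1.3, -3.1, 4.2]
grip_width: 0.15
```

Emit:
servo_tool(
  moves=[
    {"translation":[0,0,1],"rotation":[0,0,0]},
    {"translation":[0,0,2],"rotation":[0,0,0]},
    {"translation":[0,0,3],"rotation":[0,0,0]},
    {"translation":[0,0,4],"rotation":[0,0,0]},
    {"translation":[0,0,4.5],"rotation":[0,0,0]},
    {"translation":[0,0,4.5],"rotation":[0,0,0]},
  ],
)

```text
time_s: 7.95
ee_pos: [512.0, -8.6, 62.6]
tool_rot: [-0.024, -0.706, -0.023, 0.707]
contact_force: [-1.1, -5.1, 8.6]
grip_width: 0.155
```

Emit:
servo_tool(
  moves=[
    {"translation":[0,0,1],"rotation":[0,0,0]},
    {"translation":[0,0,2],"rotation":[0,0,0]},
    {"translation":[0,0,2.5],"rotation":[0,0,0]},
    {"translation":[0,0,3],"rotation":[0,0,0]},
    {"translation":[0,0,3.3],"rotation":[0,0,0]},
    {"translation":[0,0,3.3],"rotation":[0,0,0]},
  ],
)

```text
time_s: 8.7
ee_pos: [483.4, -10.3, 62.7]
tool_rot: [0.023, 0.709, 0.023, -0.704]
contact_force: [10.4, -3.7, -4.1]
grip_width: 0.152
```

End stop reached. I'll release and check both trays.

Emit:
servo_tool(
  moves=[
    {"translation":[0,0,-0.3],"rotation":[0,0,0]},
    {"translation":[0,0,-0.3],"rotation":[0,0,0]},
  ],
)

```text
time_s: 8.95
ee_pos: [483.4, -10.3, 62.6]
tool_rot: [0.023, 0.707, 0.023, -0.706]
contact_force: [1.4, -5.2, 5.3]
grip_width: 0.153
```

Emit:
servo_tool(
  moves=[
    {"translation":[0,0,0],"rotation":[0,0,0]},
    {"translation":[0,0,0],"rotation":[0,0,0]},
    {"translation":[0,0,0],"rotation":[0,0,0]},
    {"translation":[0,0,0],"rotation":[0,0,0]},
    {"translation":[-5,0,0],"rotation":[0,0,0]},
    {"translation":[-7,0,0],"rotation":[0,0,0]},
    {"translation":[-7,0,0],"rotation":[0,0,0]},
  ],
  hand=8.5,
)

```text
time_s: 9.82
ee_pos: [484.5, -9.9, 133.8]
tool_rot: [0.023, 0.708, 0.023, -0.705]
contact_force: [-0.3, 0.4, 0.4]
grip_width: 0.992
```

```bash
python3 - <<'E'
from h import *
to((532,-154.5,130),-86.2)
im,d,w=cloud('side')
k=(w[...,2]>82)&(w[...,2]<92)&(w[...,0]<560)&(w[...,0]>440)
for lo,hi in((-190,-120),(-40,40)):
    P=w[k&(w[...,1]>lo)&(w[...,1]<hi)]; print(len(P),np.percentile(P,[3,50,97],axis=0).round(1).tolist())
E
```

```text
t [ 0.4  14.74 -3.78] r [-0.  -0.2 -0. ] rows 2.4
42 [[520.7, -159.9, 82.7], [531.4, -151.8, 87.8], [542.2, -147.7, 89.9]]
61 [[469.7, -13.7, 82.7], [481.7, -5.3, 88.2], [493.7, -1.4, 90.0]]
```

Both are out (left about −175, right about −135 mm in the station frame). Now the right tray goes home.

Emit:
servo_tool(
  moves=[
    {"translation":[0,5,-1.3],"rotation":[0,0,0]},
    {"translation":[0,10,-2.6],"rotation":[0,0,0]},
    {"translation":[0,14.7,-3.8],"rotation":[0,0,0]},
    {"translation":[0,14.7,-3.8],"rotation":[0,0,0]},
    {"translation":[0,14.7,-3.8],"rotation":[0,0,0]},
    {"translation":[4,14.7,-3.8],"rotation":[0,0,0]},
    {"translation":[7,14.7,-3.8],"rotation":[0,0,0]},
    {"translation":[7,14.7,-3.8],"rotation":[0,0,0]},
    {"translation":[7,14.7,-3.8],"rotation":[0,0,0]},
  ],
)

```text
time_s: 11.0
ee_pos: [531.5, -153.3, 63.1]
tool_rot: [0.024, 0.707, 0.024, -0.706]
contact_force: [0.7, -0.3, -0.3]
grip_width: 0.999
```

Emit:
servo_tool(
  moves=[
    {"translation":[0,0,0],"rotation":[0,0,0]},
    {"translation":[0,0,0],"rotation":[0,0,0]},
    {"translation":[0,0,0],"rotation":[0,0,0]},
    {"translation":[0,0,0],"rotation":[0,0,0]},
    {"translation":[0,0,0],"rotation":[0,0,0]},
    {"translation":[0,0,0],"rotation":[0,0,0]},
  ],
  hand=0,
)

```text
time_s: 11.75
ee_pos: [531.3, -157.8, 63.0]
tool_rot: [0.024, 0.707, 0.021, -0.706]
contact_force: [0.4, -6.6, 1.6]
grip_width: 0.153
```

Emit:
servo_tool(
  moves=[
    {"translation":[0,0,-1],"rotation":[0,0,0]},
    {"translation":[0,0,-2],"rotation":[0,0,0]},
    {"translation":[0,0,-3],"rotation":[0,0,0]},
    {"translation":[0,0,-3.6],"rotation":[0,0,0]},
    {"translation":[0,0,-4],"rotation":[0,0,0]},
    {"translation":[0,0,-4.3],"rotation":[0,0,0]},
    {"translation":[0,0,-4.3],"rotation":[0,0,0]},
  ],
)

```text
time_s: 12.62
ee_pos: [571.2, -155.4, 63.0]
tool_rot: [-0.023, -0.705, -0.021, 0.708]
contact_force: [-6.9, -5.5, 8.2]
grip_width: 0.153
```

Emit:
servo_tool(
  moves=[
    {"translation":[0,0,0.2],"rotation":[0,0,0]},
    {"translation":[0,0,0.2],"rotation":[0,0,0]},
  ],
)

```text
time_s: 12.88
ee_pos: [571.2, -155.4, 63.0]
tool_rot: [-0.024, -0.707, -0.021, 0.707]
contact_force: [-2.5, -6.4, 3.0]
grip_width: 0.151
```

Emit:
servo_tool(
  moves=[
    {"translation":[0,0,0],"rotation":[0,0,0]},
    {"translation":[0,0,0],"rotation":[0,0,0]},
    {"translation":[0,0,0],"rotation":[0,0,0]},
    {"translation":[0,0,0],"rotation":[0,0,0]},
    {"translation":[-5,0,0],"rotation":[0,0,0]},
    {"translation":[-10,0,0],"rotation":[0,0,0]},
    {"translation":[-12,0,0],"rotation":[0,0,0]},
    {"translation":[-12,0,0],"rotation":[0,0,0]},
  ],
  hand=8.5,
)

```text
time_s: 13.88
ee_pos: [573.0, -151.6, 184.2]
tool_rot: [0.024, 0.708, 0.023, -0.705]
contact_force: [-0.2, 0.2, -0.0]
grip_width: 0.989
```

```bash
python3 - <<'E'
from h import *
to((434,335,180),-94)
im,d,w=cloud('side')
k=(w[...,2]>82)&(w[...,2]<92)&(w[...,0]<600)&(w[...,0]>440)
for lo,hi in((-190,-120),(-40,40)):
    P=w[k&(w[...,1]>lo)&(w[...,1]<hi)]; print(len(P),np.percentile(P,[3,50,97],axis=0).round(1).tolist())
E
```

```text
t [  0.31 -49.48  10.65] r [ 7.8 -0.2 -0.1] rows 8.1
37 [[560.5, -157.1, 82.7], [571.4, -149.8, 87.4], [582.6, -146.2, 91.0]]
59 [[469.6, -14.1, 82.7], [481.8, -4.9, 87.9], [493.7, -0.6, 91.1]]
```

Right tray home, left unchanged. On to the marker.

Emit:
servo_tool(
  moves=[
    {"translation":[0,-49.5,10.7],"rotation":[7.8,0,0]},
    {"translation":[0,-49.5,10.7],"rotation":[7.8,0,0]},
    {"translation":[0,-49.5,10.7],"rotation":[7.8,0,0]},
    {"translation":[0,-49.5,10.7],"rotation":[7.8,0,0]},
    {"translation":[0,-49.5,10.7],"rotation":[7.8,0,0]},
    {"translation":[0,-49.5,10.7],"rotation":[7.8,0,0]},
    {"translation":[0,-49.5,10.7],"rotation":[7.8,0,0]},
    {"translation":[0,-49.5,10.7],"rotation":[7.8,0,0]},
    {"translation":[0,-49.5,10.7],"rotation":[7.8,0,0]},
    {"translation":[0,-49.5,10.7],"rotation":[7.8,0,0]},
    {"translation":[0,-49.5,10.7],"rotation":[7.8,0,0]},
    {"translation":[0,-49.5,10.7],"rotation":[7.8,0,0]},
  ],
)

```text
time_s: 15.42
ee_pos: [433.1, 333.5, 181.9]
tool_rot: [0.025, -0.707, 0.026, 0.707]
contact_force: [0.1, 0.8, 0.0]
grip_width: 0.994
```

```bash
python3 - <<'E'
from h import *
im,d,w=cloud('wrist'); cv2.imwrite('pics/w2.png',im)
P=w[(w[...,2]>56)&(w[...,2]<68)&(abs(w[...,0]-434)<70)&(abs(w[...,1]-335)<60)]
print(len(P),np.median(P,0)); print(cv2.minAreaRect(P[:,:2].astype(np.float32)))
to((434,335,34),-94)
E
```

```text
1092 [435.2195364  331.79990552  61.7854321 ]
((433.647216796875, 331.8529052734375), (11.992024421691895, 59.478172302246094), 85.46902465820312)
t [14.81 -0.14 -0.09] r [-0.2 -0.  -0. ] rows 2.4
```

View pics/w2.png

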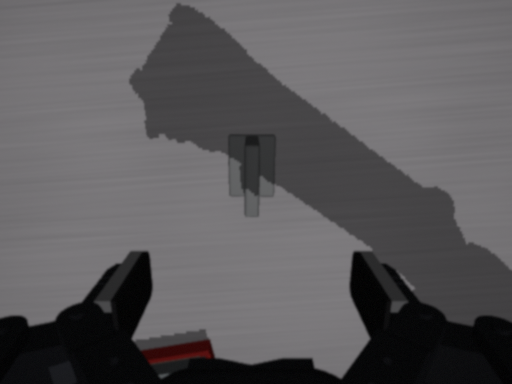

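The marker plate at (252,175) sits midway between the jaws and is aligned with them. The red object at (180,350) is clear of the descent.

Emit:
servo_tool(
  moves=[
    {"translation":[6,0,0],"rotation":[0,0,0]},
    {"translation":[11,0,0],"rotation":[0,0,0]},
    {"translation":[14.7,0,0],"rotation":[0,0,0]},
    {"translation":[14.7,0,0],"rotation":[0,0,0]},
    {"translation":[14.7,0,0],"rotation":[0,0,0]},
  ],
)

```text
time_s: 16.1
ee_pos: [433.5, 335.9, 36.7]
tool_rot: [-0.026, 0.707, -0.024, -0.706]
contact_force: [0.9, 0.8, 0.6]
grip_width: 0.994
```

Emit:
servo_tool(
  moves=[
    {"translation":[0,0,0],"rotation":[0,0,0]},
    {"translation":[0,0,0],"rotation":[0,0,0]},
    {"translation":[0,0,0],"rotation":[0,0,0]},
    {"translation":[0,0,0],"rotation":[0,0,0]},
    {"translation":[0,0,0],"rotation":[0,0,0]},
    {"translation":[0,0,0],"rotation":[0,0,0]},
  ],
  hand=0,
)

```text
time_s: 16.85
ee_pos: [432.1, 335.2, 35.0]
tool_rot: [0.025, -0.707, 0.025, 0.707]
contact_force: [-0.0, 0.2, -1.7]
grip_width: 0.129
```

Emit:
servo_tool(
  moves=[
    {"translation":[-3,0,0],"rotation":[0,0,0]},
    {"translation":[-8,0,0],"rotation":[0,0,0]},
    {"translation":[-13,0,0],"rotation":[0,0,0]},
    {"translation":[-16,0,0],"rotation":[0,0,0]},
    {"translation":[-16,0,0],"rotation":[0,0,0]},
  ],
)

```text
time_s: 17.48
ee_pos: [433.6, 336.6, 197.7]
tool_rot: [-0.026, 0.708, -0.024, -0.705]
contact_force: [-0.2, 0.0, -1.2]
grip_width: 0.133
```

```bash
python3 - <<'E'
from h import *
# station (-5,-75) -> world, yaw 3.8
a=np.radians(3.8); t=np.array([661.5,-76])+R.from_euler('z',a).as_matrix()[:2,:2]@np.array([0,-75]); print(t)
to((t[0],t[1],190),-86.2)
E
```

```text
[ 666.47054253 -150.83511012]
t [  0.72  46.99 -26.65] r [-7.8 -0.3  0.2] rows 8.6
```

Emit:
servo_tool(
  moves=[
    {"translation":[0,5,-2.8],"rotation":[-0.8,0,0]},
    {"translation":[0,10,-5.7],"rotation":[-1.7,0,0]},
    {"translation":[0,15,-8.5],"rotation":[-2.5,0,0]},
    {"translation":[0,20,-11.3],"rotation":[-3.3,0,0]},
    {"translation":[0,25,-14.2],"rotation":[-4.1,0,0]},
    {"translation":[0,30,-17],"rotation":[-5,0,0]},
    {"translation":[0,35,-19.9],"rotation":[-5.8,0,0]},
    {"translation":[0,40,-22.7],"rotation":[-6.6,0,0]},
    {"translation":[0,44,-25],"rotation":[-7.3,0,0]},
    {"translation":[0,47,-26.7],"rotation":[-7.8,0,0]},
    {"translation":[0,47,-26.7],"rotation":[-7.8,0,0]},
    {"translation":[0,47,-26.7],"rotation":[-7.8,0,0]},
    {"translation":[0,47,-26.7],"rotation":[-7.8,0,0]},
  ],
)

```text
time_s: 19.1
ee_pos: [665.3, -150.1, 194.5]
tool_rot: [-0.024, -0.706, -0.025, 0.707]
contact_force: [-0.1, 0.1, -1.2]
grip_width: 0.129
```

```bash
python3 - <<'E'
from h import *
im,d,w=cloud('scene'); cv2.imwrite('pics/s2.png',cv2.resize(im[60:300,100:420],None,fx=2,fy=2))
to((666.5,-151,91),-86.2); print(tool()[2]['grip_width'])
E
```

```text
t [10.39  0.08 -0.11] r [0.1 0.  0. ] rows 1.7
0.1282021774950963
```

View pics/s2.png

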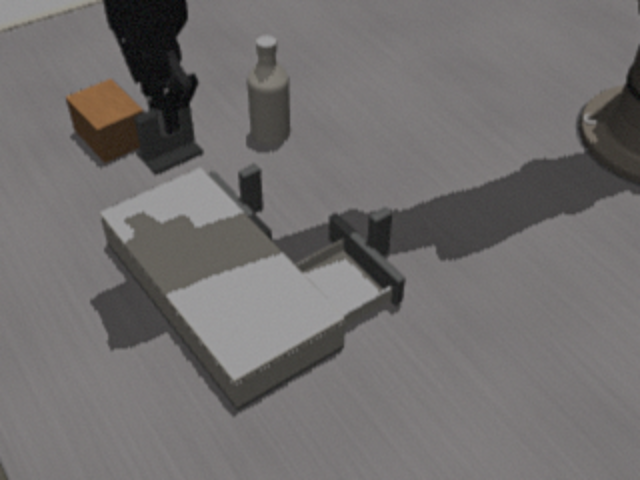

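The crop shows the marker upright in the jaws near (170,145) above the far half of the housing, with the left tray out and the right one home. Lowering it now.

Emit:
servo_tool(
  moves=[
    {"translation":[3,0,-0.1],"rotation":[0,0,0]},
    {"translation":[6,0,-0.1],"rotation":[0,0,0]},
    {"translation":[8.5,0,-0.1],"rotation":[0,0,0]},
    {"translation":[9.5,0,-0.1],"rotation":[0,0,0]},
    {"translation":[9.8,0,-0.1],"rotation":[0,0,0]},
    {"translation":[10.1,0,-0.1],"rotation":[0,0,0]},
    {"translation":[10.3,0,-0.1],"rotation":[0,0,0]},
    {"translation":[10.3,0,-0.1],"rotation":[0,0,0]},
  ],
)

```text
time_s: 20.15
ee_pos: [667.0, -152.2, 92.8]
tool_rot: [0.023, 0.707, 0.023, -0.706]
contact_force: [-0.2, -0.1, -1.9]
grip_width: 0.126
```

Emit:
servo_tool(
  moves=[
    {"translation":[0.1,0,0],"rotation":[0,0,0]},
    {"translation":[0.2,0,0],"rotation":[0,0,0]},
    {"translation":[0.2,0,0],"rotation":[0,0,0]},
  ],
)

```text
time_s: 20.52
ee_pos: [666.7, -152.2, 90.2]
tool_rot: [-0.023, -0.707, -0.023, 0.707]
contact_force: [-0.2, 0.1, -1.3]
grip_width: 0.125
```

Emit:
servo_tool(
  moves=[
    {"translation":[0.1,0,0],"rotation":[0,0,0]},
    {"translation":[0.1,0,0],"rotation":[0,0,0]},
    {"translation":[0.1,0,0],"rotation":[0,0,0]},
  ],
)

```text
time_s: 20.9
ee_pos: [666.8, -152.2, 89.9]
tool_rot: [0.023, 0.707, 0.023, -0.707]
contact_force: [-2.2, -1.0, 4.5]
grip_width: 0.129
```

Contact (the vertical force turned upward). I'll release and retreat straight up.

Emit:
servo_tool(
  moves=[
    {"translation":[0,0,0],"rotation":[0,0,0]},
    {"translation":[0,0,0],"rotation":[0,0,0]},
    {"translation":[0,0,0],"rotation":[0,0,0]},
    {"translation":[0,0,0],"rotation":[0,0,0]},
    {"translation":[0,0,0],"rotation":[0,0,0]},
    {"translation":[-3,0,0],"rotation":[0,0,0]},
    {"translation":[-8,0,0],"rotation":[0,0,0]},
    {"translation":[-12,0,0],"rotation":[0,0,0]},
    {"translation":[-12,0,0],"rotation":[0,0,0]},
    {"translation":[-12,0,0],"rotation":[0,0,0]},
  ],
  hand=8.5,
)

```text
time_s: 22.15
ee_pos: [666.2, -152.1, 208.6]
tool_rot: [-0.023, -0.706, -0.023, 0.707]
contact_force: [-1.2, 0.3, -0.1]
grip_width: 0.997
```

```bash
python3 - <<'E'
from h import *
im,d,w=cloud('wrist'); 
P=w[(w[...,2]>105)&(w[...,2]<125)&(abs(w[...,0]-666)<60)&(abs(w[...,1]+151)<60)]
print(len(P),np.median(P,0),cv2.minAreaRect(P[:,:2].astype(np.float32)))
im,d,w=cloud('side'); cv2.imwrite('pics/s3.png',cv2.resize(im[60:280,130:400],None,fx=2,fy=2))
k=(w[...,2]>82)&(w[...,2]<92)&(w[...,0]<600)&(w[...,0]>440)
for lo,hi in((-190,-120),(-40,40)):
    Q=w[k&(w[...,1]>lo)&(w[...,1]<hi)]; print(len(Q),np.percentile(Q,[3,50,97],axis=0).round(1).tolist())
E
```

```text
1355 [ 670.88526132 -152.685419    116.70970896] ((668.2606201171875, -152.99952697753906), (59.412086486816406, 11.778326034545898), 3.5228097438812256)
42 [[560.5, -156.8, 82.4], [571.4, -149.5, 87.4], [582.1, -144.8, 89.9]]
61 [[469.6, -14.4, 82.3], [481.8, -5.9, 87.4], [493.7, -0.9, 89.9]]
```

View pics/s3.png

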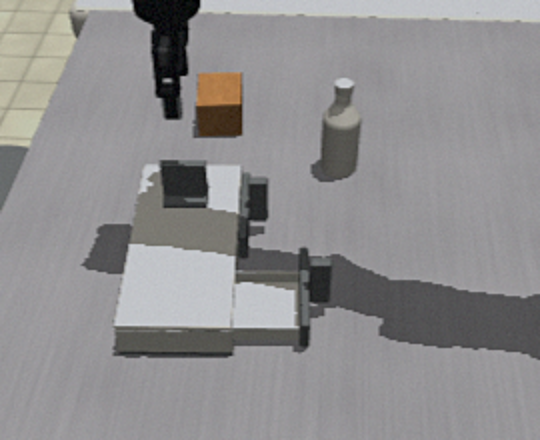

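The marker stands upright at (185,185) over the right tray, which is home. The left tray is fully out and the gripper is clear. Handing in.

```bash
python3 -c "
from bench import arm; print(arm.hand_in())"
```

```text
the job is handed in; nothing more can be done
None
```

The job is done and handed in at about 22 s of the 58 s allowed. The right tray is the one that binds.

- **Trays drawn out:** The right tray stopped hard at about 40 mm, with the wrist reading about 15 N. The left tray ran to its end stop at 80 mm. A camera check confirmed both were out together, with the grips at about x = -135 mm (right) and -175 mm (left) in the station frame.
- **Final tray positions:** The right tray is pushed home and its grip reads within about 2 mm of where it started, which was itself close to home. The left tray is still fully out, and its grip reading did not change.
- **Marker:** It stands upright on the housing above the right tray. Its plate top measured 117 mm above the counter, as expected for standing on the 55 mm housing. It sits within a few mm of the middle of the tray and of the housing's depth.
- **Clearance:** The gripper is open and well above the marker, with the wrist force near zero.

No check failed. One early batch of moves was refused because the rows lacked a rotation. Nothing moved, and I resent them.

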